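# Walk the torch furnace up onto the soldering board

### The job

The small steel torch furnace must stand on the soldering board behind it before it is fired, but it is too heavy to be lifted clear: walk it there on its bottom rim. Raise it a little by one wooden side handle so that it leans on the opposite edge of its base, swing the raised side forward, set it down, change to the other handle and do the same, and go on by turns over the board's edge until the whole base stands flat on the board, with the burner port still facing the front of the bench. Do not let it topple or leave the ground altogether, and leave everything else where it is.

Things in the scene. Friction and masses are not known exactly. Their poses are not given: they have to be found in the camera images.
- furnace: Torch furnace: upright bare-steel cylinder, 100 mm diameter, 110 mm high, 1.9 to 2.5 kg, with light refractory lining round the mouth in its top. Loose. Origin: centre of its flat underside (plain rim of 50 mm radius); z up its axis, +x directly away from the burner port, +y towards its left handle. Raising one side by its handle takes 7 to 10 N.
- handle_left (a point): Grip point of the left handle: a dark wooden peg, 18 mm diameter, straight out along the furnace's +y, its wood 15 to 67 mm off the steel wall. This point is the wood's middle, 88 mm from the furnace's axis, 88 mm above its underside (the top rim is 25 mm higher). Take it from above, jaws closing along the furnace's x; the furnace then pivots in the jaws as it tilts.
- handle_right (a point): Grip point of the right handle, the same on the furnace's -y side. When one side is raised, the part of the base next to the board rises only about half as far: to pass it over the board's 16 mm edge from the bench takes a tilt of 20 to 25 degrees, far from toppling (45); less once part of the base rests on the board.
- port (a point): Mouth of the burner port, a 20 mm steel tube that stands 18 mm out of the furnace's front (-x) side, 40 mm above its underside.
- rim_front (a point): Point of the bottom rim under the port (50 mm along the furnace's -x).
- rim_back (a point): Point of the bottom rim opposite the port (50 mm along +x).
- rim_left (a point): Point of the bottom rim under the left handle (50 mm along +y).
- rim_right (a point): Point of the bottom rim under the right handle (50 mm along -y).
- board: Soldering board: scorched brown fibre slab flat on the bench behind the furnace, 140 mm (its x, away from the robot) by 266 mm (its y), 16 mm thick, fixed. Origin: centre of its underside, at z = 0. Its front edge lies 70 mm along its -x. The furnace starts on the bench 12 to 27 mm before this edge, within 20 mm of the board's middle, its port facing away from the board within 9 degrees.
- bench: The wooden workbench; its top is z = 0. Fixed.
- tweezers: Steel tweezers lying flat on the board near its left (+y) end, 108 mm long, 7 mm high. Bystander.
- charcoal: Black charcoal stub lying on the board near its right (-y) end, 14x30x12 mm. Bystander.
- third_hand: Small red and black weighted clip stand on the bench to the left, 50 mm across, 41 mm high. Bystander.
- pliers: Red-handled pliers lying on the bench to the right, 132 mm long, 10 mm high. Bystander.
- flux_jar: Small white jar with a blue lid behind the board, 53 mm across, 58 mm high. Bystander.
- bench_block: Square steel bench block near the front edge of the bench to the right, 64x64x22 mm. Bystander.

How it is judged:
On the way:
1. the furnace has been set down astride the board's front edge, one part of its base on the board and the other still on the bench, and let go (contact force between furnace and board above 1 N and contact force between furnace and bench above 1 N and contact force between furnace and the fingers below 0.3 N), for 0.2 s.
At the end, for the whole second after the job is handed in: The furnace stands flat (within 3 degrees) and at rest, its whole base on the soldering board (centre within 22 mm of the board's middle front to back and 80 mm sideways), its burner port facing the front of the bench, square to the board's front edge within 25 degrees (x of furnace in the frame of board between -0.022 and 0.022 m and y of furnace in the frame of board between -0.08 and 0.08 m and z of furnace in the frame of board between 0.013 and 0.019 m and angle between furnace's own z axis and vertical below 0.05 rad and angle between the x axis of furnace and the x axis of board, either way round below 0.45 rad and x of port in the frame of board below -0.03 m and linear speed of furnace below 0.01 m/s); the robot touches nothing.
It fails at once if the furnace is lifted clear: every part of its bottom rim is above the board's top by more than about 12 mm (height (world z) of each of rim_front, rim_back, rim_left, rim_right above 0.028 m).
It fails at once if the furnace is tipped by more than 40 degrees (angle between furnace's own z axis and vertical above 0.7 rad).
It fails at once if a bystander is moved by more than 20 mm (distance of any of tweezers, charcoal, third_hand, pliers, flux_jar, bench_block from where it was at the start of the episode above 0.02 m).
It also fails if it takes over 64 s, if anything falls off the work surface, if the arm or the gripper's body presses on something with over 40 N, if the wrist force passes 120 N, or if a joint passes its speed limit or range.

### The arm

A 7-joint arm with a two-finger parallel gripper is mounted at the origin on a cart in front of the work surface, level with it; the furniture and walls round the work are solid. World frame = base frame: x ahead of the robot, y to its left, z up, the work surface at z = 0. Lengths are in m, angles in rad, forces in N, time in s.
With the tool pointing down it reaches from about 0.425 to 0.925 m from the base axis. Payload 6.8 kg.
Tool frame: the origin (TCP) lies at the very end of the fingers, on their centre line; the grasp point (between the pads) lies 19 mm behind it (r.tcp_to_grasp is the distance from the TCP to the grasp point, in m); z points along the fingers, y is the line along which they close (so a half turn about z gives the same grasp; the last joint's range is limited). The gripper opens to 85 mm and grips with 20 to 120 N. Pads are 22 mm wide; open, the fingers measure 114 mm over their backs; the gripper's body (76 mm by 85 mm) begins 54 mm behind the grasp point. The pads swing forward as they close: fully open they stand 13 mm farther back than shut.
Start: joints at [1.103, 0.477, 0.022, 1.555, -0.011, 1.109, -0.083], TCP at [0.238, -0.632, 0.231] pointing down, gripper open.
Joint ranges: [-2.96, 2.96], [-0.34, 2.1], [-1.41, 1.46], [0.24, 2.44], [-1.37, 4.51], [0.17, 1.92], [-2.96, 2.96]. Speed limits (rad/s): [2.39, 2.39, 3.14, 3.14, 3.14, 3.14, 3.14].

### API

Orientations are given as a rotation vector (axis times angle).
In Python, from bench import r gives the robot as it stands.
- The arm moves only by the tool step_arm, never from a script. Its argument "moves" is a list of rows, each a list of 7 numbers: the shift along the tool's x, y, z in mm, then the turn, a rotation vector about the tool's x, y, z in rad, then the finger opening in mm, from 0 to 85.4. A call has 1 to 8 rows; each row is the pose to reach, as a shift and turn from the pose commanded when the call began, along the tool's axes at that moment; what a row does not reach only later rows make up. A row lasts 1/10 s, in which the tool goes at most 50 mm and 8.59 degrees, less where a joint would pass 70% of its speed; a pose out of reach is approached as far as the arm can. A call with a gripper value outside its range is refused whole. The fingers move at their own pace and stop on an object; "grip_force" is the grip in N (left out, the last holds). Time passes only in rows, so rows that repeat a pose let the fingers close. It gives the time, the measured TCP pose, the force, the opening and the grip force at its end, in the units of the state.
- r.get_obs(): the state, without advancing time (a new reading comes with each control period).
- r.grab_frame(name): name is "side" or "top"; returns a dict with "image" (420x560x3 uint8, red, green, blue), "depth" (420x560 float32, m along the optical axis (not along the pixel's ray), 0 where there is no reading), "mtx" (3x3 intrinsics, pixels), "rvec" (rotation vector, rad) and "tvec" (3), from world to camera coordinates, as OpenCV has them. Camera axes: x right, y down, z forward; pixel columns grow to the right and rows downward; lengths in m; the calibration is good to about 2 mm. A picture is of the moment at which its call begins.
- r.hand_in(): hands the job in; it is judged then, once.
The state is a dict: "clock": time; "joints": joint angles; "qvel": joint speeds; "tau": joint torques, N m; "tcp_pos": TCP position; "orientation": TCP orientation; "contact_force": force on the tool from outside, world axes, zero at the start; "moment": the same for the moment, N m; "grip_width": finger opening in m; "gripper_force": force on a finger pad.
Only numpy, scipy, OpenCV 4.12 (cv2) and the standard library are available. Lean on these libraries where they do the work, as an engineer would, in place of code of your own. Each camera call takes 0.05 s, during which the arm holds its last target. There are 200 camera calls.

## Working session

There is one attempt and no reset: what is moved stays moved. The work goes in short steps, Python scripts to look and compute and a tool call to move; the robot and the scene stay as the last step left them, time stands still between calls to the robot, and variables do not carry over. Pictures are saved under pics/ and viewed, at most 10 in all, crops included, and the job is handed in when it is done.

Besides the shell and the picture viewer there is one more tool, called after ">>>" by a JSON object that holds its "method" and its "body", one argument or row to a line. step_arm: Moves the arm, as the interface text tells. Its arguments: {"type":"object","properties":{"moves":{"type":"array","items":{"type":"array","items":{"type":"number"}}},"grip_force":{"type":"number"}},"required":["moves"]}

```bash
ls; mkdir -p pics
cat > h.py <<'E'
from bench import r
import numpy as np, cv2
from scipy.spatial.transform import Rotation as R
def pts(f):
    d=f["depth"]; K=f["mtx"]; v,u=np.indices(d.shape)
    c=np.stack([(u-K[0,2])/K[0,0]*d,(v-K[1,2])/K[1,1]*d,d],-1)
    M=cv2.Rodrigues(np.array(f["rvec"],float))[0]
    w=(c-np.array(f["tvec"]).ravel())@M
    w[d==0]=np.nan
    return w
E
python3 - <<'E'
from h import *
o=r.get_obs(); print({k:np.round(v,3) for k,v in o.items()}, r.tcp_to_grasp)
for n in("side","top"):
    f=r.grab_frame(n); cv2.imwrite(f"pics/{n}0.png",f["image"][:,:,::-1]); np.save(n+"0.npy",f,allow_pickle=True)
E
```

```text
pics
{'clock': np.float64(0.0), 'joints': array([ 1.103,  0.478,  0.022,  1.556, -0.012,  1.109, -0.083]), 'qvel': array([ 0.   , -0.001, -0.002, -0.   ,  0.   ,  0.003,  0.001]), 'tau': array([-0.0000e+00, -5.9644e+01,  1.6080e+00, -2.8119e+01,  1.2000e-02,
        9.0000e-03,  0.0000e+00]), 'tcp_pos': array([ 0.237, -0.631,  0.23 ]), 'orientation': array([-3.089e+00, -5.620e-01,  1.000e-03]), 'contact_force': array([ 0.299, -0.32 , -0.49 ]), 'moment': array([-0.004, -0.064, -0.011]), 'gripper_force': np.float64(0.0), 'grip_width': np.float64(0.085)} 0.0187
```

View pics/top0.png

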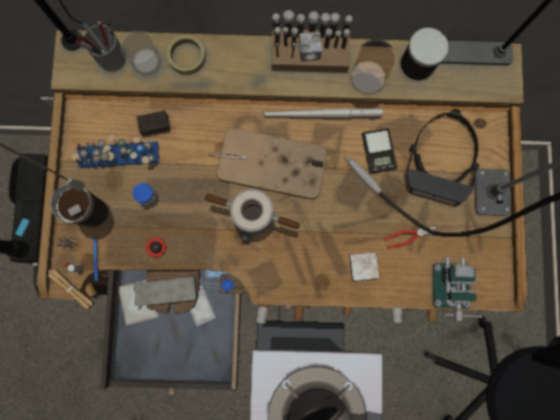

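View pics/side0.png

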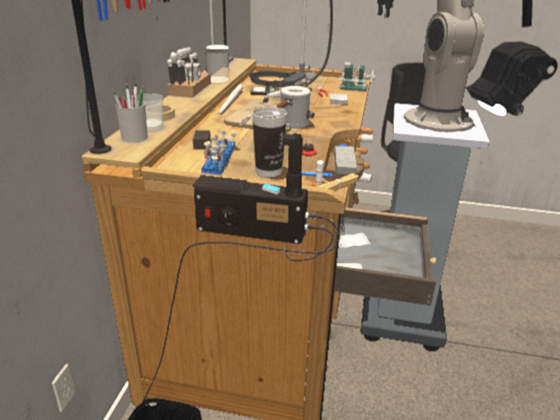

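The top view shows the furnace at about (252,211), its handles at (216,200) and (287,222), and the port at (245,238). The board is around (272,162), turned by about 15°. The side view is distant and partly blocked by the black cup.

```bash
cat >> h.py <<'E'
def fit_rect(w,mask):
    p=w[mask][:,:2]; return p
def handles(f,w):
    """brown peg pixels above bench, each side of the steel"""
    hi=(w[...,2]>0.06)&(w[...,2]<0.2)
    return hi
E
python3 - <<'E'
from h import *
f=np.load("top0.npy",allow_pickle=True).item(); w=pts(f); im=f["image"]
print(f["mtx"].round(1).tolist(),(-cv2.Rodrigues(np.array(f["rvec"],float))[0].T@np.array(f["tvec"]).ravel()).round(3))
for u,v in [(252,211),(252,195),(268,211),(216,200),(287,222),(245,238),(260,185),(250,150),(150,230),(330,240),(310,180),(425,240),(227,160)]:
    print((u,v),w[v,u].round(3),im[v,u])
z=w[...,2]; print(z[190:235,205:300:4][::3].round(3)*1000//1)
cv2.imwrite("pics/crop.png",cv2.resize(im[120:250,190:340,::-1],None,fx=5,fy=4.6,interpolation=cv2.INTER_CUBIC))
E
```

```text
[[507.3, 0.0, 280.2], [0.0, 507.3, 216.7], [0.0, 0.0, 1.0]] [0.301 0.106 1.276]
(252, 211) [0.485 0.167 0.058] [63 57 52]
(252, 195) [0.515 0.166 0.113] [173 164 151]
(268, 211) [0.478 0.127 0.115] [174 165 151]
(216, 200) [0.503 0.251 0.098] [83 53 35]
(287, 222) [0.456 0.082 0.096] [85 54 35]
(245, 238) [0.42  0.182 0.049] [65 65 64]
(260, 185) [0.558 0.151 0.019] [131 112  89]
(250, 150) [0.648 0.18  0.018] [142 120  94]
(150, 230) [0.438 0.425 0.001] [108  83  56]
(330, 240) [ 0.426 -0.03  -0.002] [104  80  55]
(310, 180) [0.575 0.025 0.018] [100  85  68]
(425, 240) [ 0.433 -0.27   0.002] [119  92  63]
(227, 160) [0.62  0.237 0.019] [146 123  97]
[[ -1.   4.   1.  -1.  -1.  -1.   1.   2.  -1.   0. 109. 114. 115. 111.
   -0.   2.  -4.  12.  16.  19.  nan  15.  20.  14.]
 [  0.   0.   1.   3.  -0.  -0.  -2.   2.   2. 110. 112. 114. 113. 115.
  110. 111.   4.   3.  -3.   2.   8.  14.  18.  17.]
 [ 94.  99.  97.  94.  -2.   2.  -4.   0. 109. 110. 112. 113. 113. 117.
  112. 114.  nan  -5.   1.  -2.  -1.   1.  -0.   5.]
 [  3.  94.  99.  97.  98.  94.  -2. 100. 112. 114. 111. 109. 106.
[... 734 characters left out ...]
.  55.  59.  60.  61.
  109. 110. 115.  96.  93.  95.  -3.  -1.   2.   1.]
 [  2.   3.  -3.   3.   1.   4.  -1. 105. 116. 115. 112. 111. 111. 113.
  115. 112. 112.   3.  95.  93.  96.  97.  88.  -3.]
 [ -1.  -3.   1.  -2.  -1.   3.   2.  -1. 109. 113. 111. 112. 114. 116.
  114. 115.  73.  -2.   1.  95.  95.  96.  95.  97.]
 [ -5.  -1.  -4.  -7.   2.  -2.  -0.  -1.  15. 107. 111. 114. 113. 113.
  116. 109.  15.  -4.   2.  -2.   1.  95.  93.  97.]
 [  1.  -4.   6.   1. -10.  -2.  -0.  -9.   1.  46. 108. 110. 109. 107.
  107.  44.   4.   6.   4.  -4.   0.  -3.  -2.  -4.]
 [ -4.  -3.   4.  -2.   2.   2.  -2.   3.   2.  46.  56.  60.  67.  55.
   23.  -4.   1.  -0.  -8.  -3.   1.  -0.  -0.   3.]]
```

View pics/crop.png

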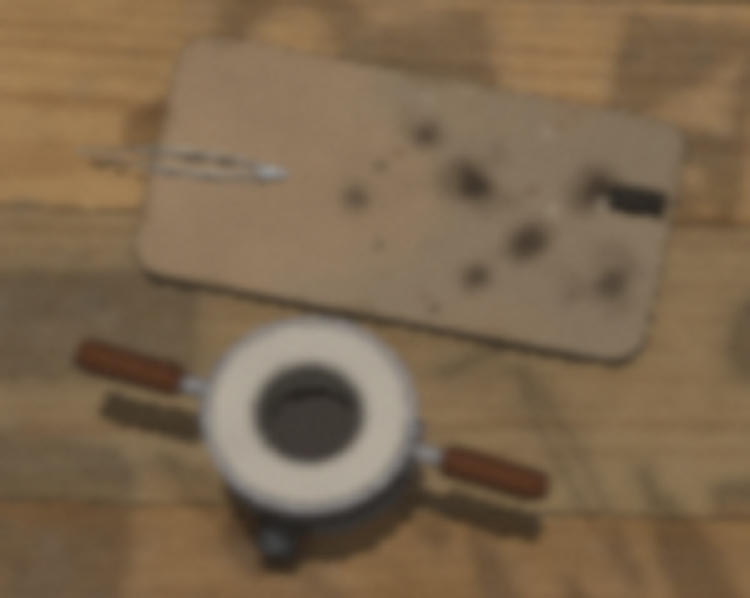

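```bash
cat >> h.py <<'E'
def board(f):
    w=pts(f); z=cv2.medianBlur(np.nan_to_num(w[...,2]).astype(np.float32),5)
    m=((z>.009)&(z<.03)).astype(np.uint8)
    m[:, :200]=0; m[:,345:]=0; m[:120]=0; m[215:]=0
    m=cv2.morphologyEx(m,cv2.MORPH_OPEN,np.ones((5,5)))
    n,l,s,c=cv2.connectedComponentsWithStats(m); k=1+s[1:,4].argmax()
    # cast rays on plane z=16 mm for cleaner outline
    v,u=np.nonzero(l==k); p=ray(f,u,v,.016)
    (c,sz,a)=cv2.minAreaRect((p*1000).astype(np.float32))
    return np.array(c)/1000,sz,a
def ray(f,u,v,z):
    K=f["mtx"]; M=cv2.Rodrigues(np.array(f["rvec"],float))[0]; C=-M.T@np.array(f["tvec"]).ravel()
    d=np.stack([(u-K[0,2])/K[0,0],(v-K[1,2])/K[1,1],np.ones(len(u))],-1)@M
    return (C+d*((z-C[2])/d[:,2])[:,None])[:,:2]
def furnace(f):
    w=pts(f); im=f["image"].astype(int); z=w[...,2]
    hi=(z>.06)&(z<.2)&(abs(w[...,0]-.55)<.25)&(abs(w[...,1]-.15)<.25)
    wood=hi&(im[...,0]>1.75*im[...,2])&(im[...,0]<140)
    n,l,s,c=cv2.connectedComponentsWithStats(wood.astype(np.uint8))
    ks=1+np.argsort(-s[1:,4])[:2]; H=[np.nanmedian(w[l==k],0) for k in ks]
    H.sort(key=lambda h:-h[1])
    rim=hi&(z>.1)&(im.min(2)>110)
    return np.array(H),s[ks,4],np.nanmean(w[rim],0),rim.sum()
E
python3 - <<'E'
from h import *
f=np.load("top0.npy",allow_pickle=True).item()
print(board(f)); H,s,c,n=furnace(f); print(H.round(4),s,c.round(4),n)
d=H[0]-H[1]; print(np.linalg.norm(d), H.mean(0), np.arctan2(-d[0],d[1]))
E
```

```text
(array([0.61818335, 0.12387479]), (267.51129150390625, 141.75057983398438), 80.108642578125)
[[0.5052 0.2533 0.0959]
 [0.4546 0.0775 0.0958]] [158 145] [0.4804 0.1658 0.1128] 981
0.18287384260705483 [0.47990244 0.16538507 0.09585302] -0.2804197327276052
```

```bash
cat >> h.py <<'E'
BC=np.array([.618,.124]); BY=np.array([.172,.985]); BX=np.array([.985,-.172]); BYAW=-9.9
def b2w(p): return BC+p[0]*BX+p[1]*BY
def w2b(p): d=np.array(p)[:2]-BC; return np.array([d@BX,d@BY])
def Rd(th):
    t=np.radians(th); y=np.array([np.cos(t),np.sin(t),0]); z=np.array([0,0,-1.]); return np.stack([np.cross(y,z),y,z],1)
def rows(wps,op):
    """wps: (x,y,z of grasp point world, yaw of tool y in deg) -> rows relative to the present pose"""
    o=r.get_obs(); R0=R.from_rotvec(o["orientation"]).as_matrix(); out=[]
    for x,y,z,th in wps:
        d=R0.T@(np.array([x,y,z-r.tcp_to_grasp])-o["tcp_pos"])*1000
        q=R.from_matrix(R0.T@Rd(th)).as_rotvec()
        out.append([*(int(v) for v in d.round()),*(float(v) for v in q.round(2)),op])
    print("t",round(float(o["clock"]),2),"tcp",o["tcp_pos"].round(3),"F",o["contact_force"].round(1),"w",round(float(o["grip_width"]),4)); print(out); return out
def grip(pv,zp,side,al,psi):
    """grasp waypoint: pivot pv (board xy), height zp, raised side +1 left/-1 right, tilt al deg, furnace yaw psi deg re board"""
    a=np.radians(32.5+al); p=np.radians(psi); yd=side*np.array([-np.sin(p),np.cos(p)])
    w=b2w(np.array(pv)+.1637*np.cos(a)*yd); return (w[0],w[1],zp+.1637*np.sin(a),psi+BYAW)
E
python3 - <<'E'
from h import *
c=w2b([.480,.1655]); psi=-6.1; p=np.radians(psi); yd=np.array([-np.sin(p),np.cos(p)]); print(c, c-.05*yd)
g=grip(c-.05*yd,0,1,0,psi);print(g)
rows([(.5,-.2,.25,-45),(.5,.1,.22,-25),(g[0],g[1],.19,g[3])],85)
E
```

```text
[-0.143068   0.0171415] [-0.1483812 -0.0325754]
(np.float64(0.5043050452257153), np.float64(0.2501335983755686), np.float64(0.08795594588637508), -16.0)
t 0.1 tcp [ 0.237 -0.631  0.23 ] F [ 0.4  0.2 -0.1] w 0.0852
[[398, -311, 0, -0.0, -0.0, -0.43, 85], [503, -592, 30, -0.0, -0.0, -0.77, 85], [560, -731, 60, -0.0, -0.0, -0.93, 85]]
```

>>> {"method": "step_arm", "body": {
  "moves": [
    [398,-311,0,0,0,-0.43,85],
    [398,-311,0,0,0,-0.43,85],
    [398,-311,0,0,0,-0.43,85],
    [398,-311,0,0,0,-0.43,85],
    [398,-311,0,0,0,-0.43,85],
    [398,-311,0,0,0,-0.43,85],
    [398,-311,0,0,0,-0.43,85],
    [398,-311,0,0,0,-0.43,85]
  ],
  "grip_force": 60
}}

```text
clock: 0.9
tcp_pos: [0.4464, -0.2884, 0.2312]
orientation: [-2.9, -1.208, 0.0]
contact_force: [0.6, -0.5, 0.4]
grip_width: 0.0852
gripper_force: 0.0
```

Run:
```python
from h import *
rows([(.5,.1,.22,-25),(.5043,.2501,.17,-16)],85)
```

```text
t 0.9 tcp [ 0.446 -0.288  0.231] F [ 0.6 -0.5  0.4] w 0.0852
[[314, -235, 30, -0.0, 0.0, -0.34, 85], [423, -338, 80, -0.0, 0.0, -0.5, 85]]
```

>>> {"method": "step_arm", "body": {
  "moves": [
    [314,-235,20,0,0,-0.34,85],
    [314,-235,20,0,0,-0.34,85],
    [314,-235,20,0,0,-0.34,85],
    [314,-235,20,0,0,-0.34,85],
    [314,-235,20,0,0,-0.34,85],
    [314,-235,20,0,0,-0.34,85],
    [314,-235,20,0,0,-0.34,85],
    [314,-235,20,0,0,-0.34,85]
  ]
}}

```text
clock: 1.7
tcp_pos: [0.4998, 0.1009, 0.2111]
orientation: [-2.652, -1.683, -0.0]
contact_force: [0.0, -0.8, 0.6]
grip_width: 0.0847
gripper_force: 0.0
```

Run:
```python
from h import *
rows([(.5043,.2501,.16,-16),(.5043,.2501,.088,-16)],85)
```

```text
t 1.7 tcp [0.5   0.101 0.211] F [ 0.  -0.8  0.6] w 0.0847
[[137, -59, 70, -0.0, -0.0, -0.16, 85], [137, -59, 142, -0.0, -0.0, -0.16, 85]]
```

>>> {"method": "step_arm", "body": {
  "moves": [
    [137,-59,70,0,0,-0.16,85],
    [137,-59,70,0,0,-0.16,85],
    [137,-59,70,0,0,-0.16,85],
    [137,-59,70,0,0,-0.16,85],
    [137,-59,100,0,0,-0.16,85],
    [137,-59,142,0,0,-0.16,85],
    [137,-59,142,0,0,-0.16,85],
    [137,-59,142,0,0,-0.16,85]
  ]
}}

```text
clock: 2.5
tcp_pos: [0.505, 0.2466, 0.0694]
orientation: [-2.511, -1.888, 0.003]
contact_force: [1.5, -0.5, 1.0]
grip_width: 0.0853
gripper_force: 0.0
```

>>> {"method": "step_arm", "body": {
  "moves": [
    [0,0,0,0,0,0,10],
    [0,0,0,0,0,0,10],
    [0,0,0,0,0,0,10],
    [0,0,0,0,0,0,10],
    [0,0,0,0,0,0,10],
    [0,0,0,0,0,0,10]
  ]
}}

```text
clock: 3.1
tcp_pos: [0.5051, 0.2476, 0.0702]
orientation: [-2.511, -1.888, -0.0]
contact_force: [-2.4, -0.9, 7.1]
grip_width: 0.016
gripper_force: 58.3
```

Run:
```python
from h import *
pv=(-.1484,-.0326)
f=r.grab_frame("top"); cv2.imwrite("pics/g1.png",cv2.resize(f["image"][120:250,190:340,::-1],None,fx=4,fy=4))
rows([grip(pv,0,1,a,-6.1) for a in (0,3,6,10,14,18,22)],10)
```

```text
t 3.15 tcp [0.505 0.248 0.07 ] F [-2.  -0.9  7. ] w 0.016
[[2, -2, 1, 0.0, -0.0, -0.0, 10], [-3, -1, -6, 0.0, -0.0, -0.0, 10], [-8, -1, -13, 0.0, -0.0, -0.0, 10], [-15, -1, -22, 0.0, -0.0, -0.0, 10], [-23, -1, -30, 0.0, -0.0, -0.0, 10], [-32, -1, -37, 0.0, -0.0, -0.0, 10], [-41, -1, -44, 0.0, -0.0, -0.0, 10]]
```

>>> {"method": "step_arm", "body": {
  "moves": [
    [-2,0,-4,0,0,0,10],
    [-5,0,-8,0,0,0,10],
    [-10,0,-15,0,0,0,10],
    [-17,0,-24,0,0,0,10],
    [-25,0,-32,0,0,0,10],
    [-34,0,-39,0,0,0,10],
    [-43,0,-46,0,0,0,10],
    [-46,0,-48,0,0,0,10]
  ]
}}

```text
clock: 3.95
tcp_pos: [0.4919, 0.2002, 0.1175]
orientation: [2.511, 1.885, -0.003]
contact_force: [-0.9, -3.2, -16.5]
grip_width: 0.0157
gripper_force: 58.8
```

Run:
```python
from h import *
pv=(-.1484,-.0326)
for n in("top","side"):
    f=r.grab_frame(n); im=f["image"][:,:,::-1]; s=im[110:250,190:340] if n=="top" else im[60:170,220:370]
    cv2.imwrite(f"pics/t1{n}.png",cv2.resize(s,None,fx=4,fy=4,interpolation=cv2.INTER_CUBIC))
a=cv2.imread("pics/t1top.png");b=cv2.imread("pics/t1side.png")
cv2.imwrite("pics/t1.png",cv2.resize(np.vstack([a,b]),None,fx=.6,fy=.6))
o=r.get_obs(); print(o["tcp_pos"],o["contact_force"],o["moment"],o["grip_width"])
rows([grip(pv,0,1,24,a) for a in (-6,-13,-20,-27,-34,-41,-48,-54,-60,-63)],10)
```

```text
[0.4920262  0.20093685 0.11711336] [ -0.36832388  -3.45123804 -16.81444491] [-0.45000089 -0.03402351  0.02519893] 0.01609694971790225
t 4.05 tcp [0.492 0.201 0.117] F [ -0.4  -3.5 -16.8] w 0.0161
[[3, -2, -1, -0.0, 0.0, -0.01, 10], [2, 9, -1, -0.0, 0.0, 0.12, 10], [0, 20, -1, 0.0, 0.0, 0.24, 10], [-3, 30, -1, 0.0, 0.0, 0.36, 10], [-7, 41, -1, 0.0, 0.0, 0.48, 10], [-13, 50, -1, 0.0, 0.0, 0.61, 10], [-20, 59, -1, 0.0, 0.0, 0.73, 10], [-27, 65, -1, 0.0, 0.0, 0.83, 10], [-34, 71, -1, 0.0, 0.0, 0.94, 10], [-38, 74, -1, 0.0, 0.0, 0.99, 10]]
```

View pics/t1.png

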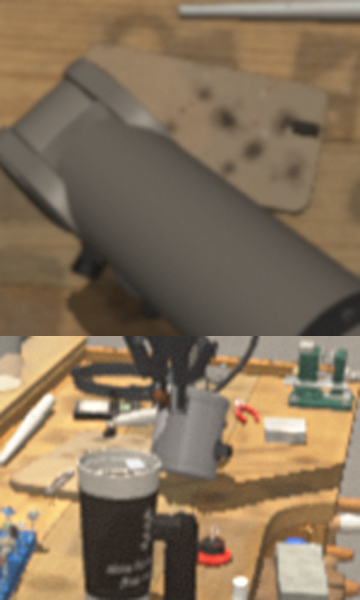

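The side view shows the furnace tilted and held by its left handle, with its base off the bench on the camera side. I'll measure the tilt from the depth image.

```bash
cat >> h.py <<'E'
def side_cyl(c,rad=.1):
    """points of the side view near the furnace"""
    f=r.grab_frame("side"); w=pts(f); im=f["image"].astype(int)
    m=(np.hypot(w[...,0]-c[0],w[...,1]-c[1])<rad)&(w[...,2]>.006)&(w[...,2]<.2)
    return f,w,im,m
E
python3 - <<'E'
from h import *
f,w,im,m=side_cyl((.47,.15),.12)
v,u=np.nonzero(m); print(u.min(),u.max(),v.min(),v.max())
for vv in range(v.min(),v.max()+1,3):
    uu=u[v==vv]
    if len(uu): print(vv,uu.min(),uu.max(),*[tuple((w[vv,k]*1000).round().astype(int)) for k in uu[::max(1,len(uu)//4)]])
print((-cv2.Rodrigues(np.array(f["rvec"],float))[0].T@np.array(f["tvec"]).ravel()).round(3))
E
```

```text
272 316 62 120
62 272 272 (np.int64(554), np.int64(191), np.int64(199))
65 273 299 (np.int64(548), np.int64(201), np.int64(192)) (np.int64(536), np.int64(199), np.int64(193)) (np.int64(514), np.int64(214), np.int64(198)) (np.int64(501), np.int64(212), np.int64(199)) (np.int64(465), np.int64(206), np.int64(200))
68 275 308 (np.int64(541), np.int64(204), np.int64(184)) (np.int64(513), np.int64(216), np.int64(189)) (np.int64(491), np.int64(212), np.int64(190)) (np.int64(470), np.int64(207), np.int64(190)) (np.int64(436), np.int64(225), np.int64(197))
71 276 306 (np.int64(538), np.int64(204), np.int64(175)) (np.int64(513), np.int64(214), np.int64(180)) (np.int64(486), np.int64(221), np.int64(183)) (np.int64(468), np.int64(198), np.int64(179))
74 277 305 (np.int64(535), np.int64(202), np.int64(166)) (np.int64(514), np.int64(209), np.int64(169)) (np.int64(498), np.int64(192), np.int64(166)) (np.int64(471), np.int64(201), np.int64(170)) (np.int64(447), np.int64(210), np.int64(174))
77 281 303 (np.int64(521), np.int64(204), np.int64(158)) (np.int64(505), np.int64(206), np.int64(160)) (np.int
[... 2555 characters left out ...]
, np.int64(51)) (np.int64(413), np.int64(177), np.int64(51))
113 287 310 (np.int64(499), np.int64(198), np.int64(40)) (np.int64(478), np.int64(205), np.int64(44)) (np.int64(459), np.int64(198), np.int64(44)) (np.int64(441), np.int64(188), np.int64(42))
116 287 309 (np.int64(503), np.int64(173), np.int64(21)) (np.int64(479), np.int64(214), np.int64(37)) (np.int64(464), np.int64(205), np.int64(35)) (np.int64(448), np.int64(205), np.int64(37)) (np.int64(434), np.int64(187), np.int64(32))
119 302 309 (np.int64(456), np.int64(151), np.int64(8)) (np.int64(446), np.int64(171), np.int64(16)) (np.int64(436), np.int64(190), np.int64(23)) (np.int64(432), np.int64(176), np.int64(18))
[0.21  1.739 0.561]
```

>>> {"method": "step_arm", "body": {
  "moves": [
    [0,5,-1,0,0,0.06,10],
    [0,10,-1,0,0,0.12,10],
    [-1,16,-1,0,0,0.2,10],
    [-3,23,-1,0,0,0.28,10],
    [-5,29,-1,0,0,0.36,10],
    [-7,36,-1,0,0,0.44,10],
    [-11,43,-1,0,0,0.52,10],
    [-15,49,-1,0,0,0.61,10]
  ]
}}

```text
clock: 4.9
tcp_pos: [0.5353, 0.1762, 0.1179]
orientation: [-2.962, -1.044, 0.0]
contact_force: [-1.5, -1.5, -13.4]
grip_width: 0.0162
gripper_force: 59.1
```

Run:
```python
from h import *
pv=(-.1484,-.0326)
rows([grip(pv,0,1,24,a) for a in (-41,-45,-49,-53,-57,-60,-63)],10)
f,w,im,m=side_cyl((.5,.15),.13)
cv2.imwrite("pics/s2.png",cv2.resize(f["image"][60:170,220:370,::-1],None,fx=4,fy=4,interpolation=cv2.INTER_CUBIC))
```

```text
t 4.9 tcp [0.535 0.176 0.118] F [ -1.5  -1.5 -13.4] w 0.0162
[[0, 2, 0, -0.0, -0.0, -0.0, 10], [-1, 8, 0, -0.0, -0.0, 0.07, 10], [-1, 15, 0, -0.0, -0.0, 0.14, 10], [-2, 21, 0, -0.0, -0.0, 0.2, 10], [-4, 27, 0, -0.0, -0.0, 0.27, 10], [-5, 31, 0, -0.0, -0.0, 0.33, 10], [-7, 36, 0, -0.0, -0.0, 0.38, 10]]
```

View pics/s2.png

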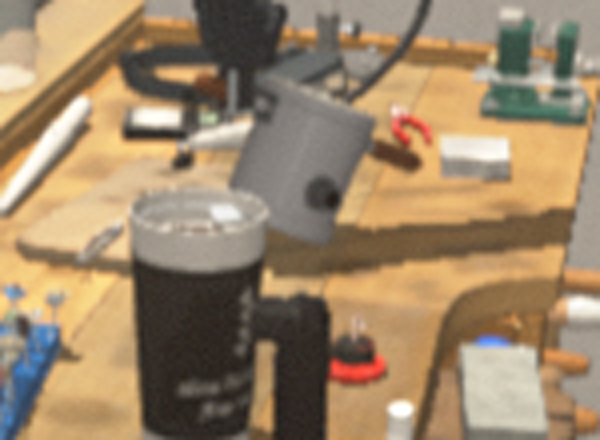

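The side view shows the furnace leaning on its right rim with the left side swung towards the board, and the grip holding. I'll finish the swing.

>>> {"method": "step_arm", "body": {
  "moves": [
    [0,7,0,0,0,0.07,10],
    [-1,14,0,0,0,0.14,10],
    [-2,20,0,0,0,0.2,10],
    [-4,26,0,0,0,0.27,10],
    [-5,30,0,0,0,0.33,10],
    [-7,35,0,0,0,0.38,10],
    [-8,37,0,0,0,0.4,10],
    [-8,37,0,0,0,0.4,10]
  ]
}}

```text
clock: 5.75
tcp_pos: [0.5527, 0.1427, 0.1185]
orientation: [-3.109, -0.441, -0.002]
contact_force: [-1.0, 2.5, -11.7]
grip_width: 0.0165
gripper_force: 59.6
```

Run:
```python
from h import *
pv=(-.1484,-.0326)
rows([grip(pv,0,1,a,-64) for a in (24,21,18,15,12,10,9)],10)
```

```text
t 5.75 tcp [0.553 0.143 0.118] F [ -1.    2.5 -11.7] w 0.0165
[[0, 0, 1, -0.0, -0.0, 0.0, 10], [7, 0, 6, -0.0, -0.0, 0.0, 10], [14, 0, 11, -0.0, -0.0, 0.0, 10], [21, 0, 17, -0.0, -0.0, 0.0, 10], [27, 0, 22, -0.0, -0.0, 0.0, 10], [31, 0, 27, -0.0, -0.0, 0.0, 10], [32, 0, 29, -0.0, -0.0, 0.0, 10]]
```

>>> {"method": "step_arm", "body": {
  "moves": [
    [7,0,6,0,0,0,10],
    [13,0,11,0,0,0,10],
    [20,0,17,0,0,0,10],
    [25,0,21,0,0,0,10],
    [28,0,24,0,0,0,10],
    [29,0,26,0,0,0,10],
    [30,0,28,0,0,0,10],
    [30,0,28,0,0,0,10]
  ]
}}

```text
clock: 6.55
tcp_pos: [0.5844, 0.1593, 0.095]
orientation: [-3.1, -0.443, -0.015]
contact_force: [-7.3, 16.0, 19.1]
grip_width: 0.0161
gripper_force: 69.8
```

>>> {"method": "step_arm", "body": {
  "moves": [
    [0,0,1,0,0,0,10],
    [0,0,1,0,0,0,30],
    [0,0,1,0,0,0,70],
    [0,0,0,0,0,0,85],
    [0,0,0,0,0,0,85],
    [0,0,0,0,0,0,85],
    [0,0,-30,0,0,0,85],
    [0,0,-80,0,0,0,85]
  ]
}}

```text
clock: 7.35
tcp_pos: [0.5789, 0.1481, 0.1677]
orientation: [3.11, 0.438, -0.012]
contact_force: [0.7, -0.2, -0.2]
grip_width: 0.0853
gripper_force: 0.0
```

Run:
```python
from h import *
f,w,im,m=side_cyl((.5,.15),.13)
cv2.imwrite("pics/s3.png",cv2.resize(f["image"][60:170,220:370,::-1],None,fx=4,fy=4,interpolation=cv2.INTER_CUBIC))
rows([(.43,.05,.2,-73)],85)
```

```text
t 7.4 tcp [0.585 0.15  0.179] F [2.1 1.7 5. ] w 0.0849
[[-176, 54, -4, 0.0, -0.01, -0.02, 85]]
```

View pics/s3.png

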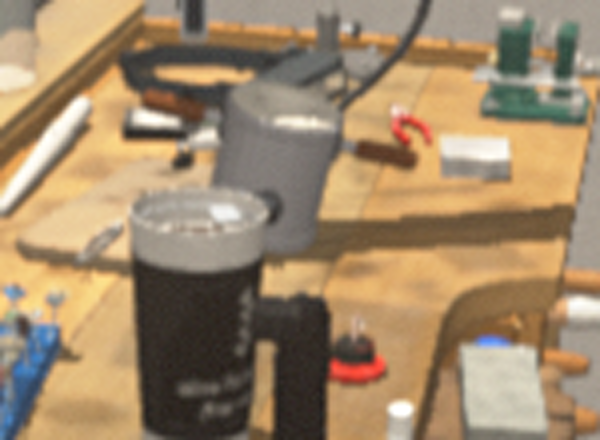

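The furnace now leans astride the board edge, free of the fingers. I'll move clear and measure it from the top.

>>> {"method": "step_arm", "body": {
  "moves": [
    [0,0,-40,0,0,0,85],
    [-60,100,-40,0,0,0,85],
    [-100,150,-40,0,0,0,85],
    [-100,200,-40,0,0,0,85],
    [-100,250,-40,0,0,0,85],
    [-100,300,-40,0,0,0,85],
    [-100,330,-40,0,0,0,85],
    [-100,330,-40,0,0,0,85]
  ]
}}

```text
clock: 8.2
tcp_pos: [0.576, -0.1961, 0.2105]
orientation: [3.11, 0.437, 0.001]
contact_force: [0.6, 0.2, -0.4]
grip_width: 0.0849
gripper_force: 0.0
```

```bash
cat >> h.py <<'E'
def look(name):
    f=r.grab_frame("top"); cv2.imwrite(f"pics/{name}.png",cv2.resize(f["image"][110:250,180:340,::-1],None,fx=4,fy=4,interpolation=cv2.INTER_CUBIC))
    H,s,c,n=furnace(f); d=H[0]-H[1]; print("H",H.round(4).tolist(),s,"top",c.round(4),n,"len",np.linalg.norm(d).round(3))
    mid=H.mean(0); print("mid board",w2b(mid).round(4),"psi",(np.degrees(np.arctan2(-d[0],d[1]))-BYAW).round(1),"tilt",np.degrees(np.arcsin(d[2]/np.linalg.norm(d))).round(1))
    return H
E
python3 - <<'E'
from h import *
look("l1"); rows([(.43,.05,.2,-73)],85)
E
```

```text
H [[0.5889, 0.1582, 0.1216], [0.4152, 0.1238, 0.0854]] [157 125] top [0.5019 0.1412 0.1204] 1013 len 0.181
mid board [-0.1171 -0.0032] psi -68.9 tilt 11.6
t 8.25 tcp [ 0.576 -0.207  0.21 ] F [ 1.8 -8.6  0.5] w 0.0849
[[-72, -287, 27, 0.01, 0.0, -0.03, 85]]
```

Run:
```python
from h import *
rows([(.43,.06,.2,-78.8),(.418,.1244,.16,-78.8),(.418,.1244,.0765,-78.8)],85)
```

```text
t 8.25 tcp [ 0.576 -0.207  0.21 ] F [ 1.8 -8.6  0.5] w 0.0849
[[-70, -297, 27, 0.01, 0.0, 0.07, 85], [-64, -362, 67, 0.01, 0.0, 0.07, 85], [-64, -363, 150, 0.01, 0.0, 0.07, 85]]
```

>>> {"method": "step_arm", "body": {
  "moves": [
    [-140,-30,27,0.01,0,0.07,85],
    [-140,-100,27,0.01,0,0.07,85],
    [-110,-200,27,0.01,0,0.07,85],
    [-70,-300,27,0.01,0,0.07,85],
    [-70,-300,27,0.01,0,0.07,85],
    [-70,-300,27,0.01,0,0.07,85],
    [-64,-363,67,0.01,0,0.07,85],
    [-64,-363,67,0.01,0,0.07,85]
  ]
}}

```text
clock: 9.05
tcp_pos: [0.4188, 0.1137, 0.1526]
orientation: [-3.115, -0.327, -0.002]
contact_force: [1.6, 0.3, -0.1]
grip_width: 0.0853
gripper_force: 0.0
```

Run:
```python
from h import *
rows([(.418,.1244,.16,-78.8),(.418,.1244,.0765,-78.8)],85)
```

```text
t 9.05 tcp [0.419 0.114 0.153] F [ 1.6  0.3 -0.1] w 0.0853
[[1, -11, 11, -0.01, -0.0, 0.01, 85], [1, -10, 95, -0.01, -0.0, 0.01, 85]]
```

>>> {"method": "step_arm", "body": {
  "moves": [
    [1,-11,20,-0.01,0,0.01,85],
    [1,-11,50,-0.01,0,0.01,85],
    [1,-11,80,-0.01,0,0.01,85],
    [1,-11,95,-0.01,0,0.01,85],
    [1,-11,95,-0.01,0,0.01,85],
    [1,-11,95,-0.01,0,0.01,40],
    [1,-11,95,-0.01,0,0.01,10],
    [1,-11,95,-0.01,0,0.01,10]
  ]
}}

```text
clock: 9.85
tcp_pos: [0.4182, 0.124, 0.0585]
orientation: [-3.126, -0.313, -0.003]
contact_force: [0.4, 0.1, 0.9]
grip_width: 0.0435
gripper_force: 0.0
```

>>> {"method": "step_arm", "body": {
  "moves": [
    [0,0,0,0,0,0,10],
    [0,0,0,0,0,0,10],
    [0,0,0,0,0,0,10]
  ]
}}

```text
clock: 10.15
tcp_pos: [0.4171, 0.1241, 0.058]
orientation: [3.126, 0.314, -0.0]
contact_force: [-3.5, 1.1, 7.7]
grip_width: 0.0164
gripper_force: 58.3
```

Run:
```python
from h import *
pv=(-.053,.0215)
rows([grip(pv,.016,-1,a,-68.9) for a in (-11.6,-9,-6,-3,1,5,9,12,15)],10)
```

```text
t 10.15 tcp [0.417 0.124 0.058] F [-3.5  1.1  7.7] w 0.0164
[[2, 0, 2, 0.0, 0.0, 0.0, 10], [5, 0, -5, 0.0, 0.0, 0.0, 10], [9, 0, -12, 0.0, 0.0, 0.0, 10], [13, 0, -20, 0.0, 0.0, 0.0, 10], [19, 0, -30, 0.0, 0.0, 0.0, 10], [25, 0, -39, 0.0, 0.0, 0.0, 10], [33, 0, -48, 0.0, 0.0, 0.0, 10], [39, 0, -54, 0.0, 0.0, 0.0, 10], [45, 0, -60, 0.0, 0.0, 0.0, 10]]
```

>>> {"method": "step_arm", "body": {
  "moves": [
    [3,0,-7,0,0,0,10],
    [7,0,-14,0,0,0,10],
    [12,0,-22,0,0,0,10],
    [18,0,-32,0,0,0,10],
    [24,0,-41,0,0,0,10],
    [32,0,-49,0,0,0,10],
    [38,0,-55,0,0,0,10],
    [42,0,-59,0,0,0,10]
  ]
}}

```text
clock: 10.95
tcp_pos: [0.4587, 0.1321, 0.117]
orientation: [3.126, 0.313, -0.002]
contact_force: [-2.2, -1.5, -8.6]
grip_width: 0.0162
gripper_force: 58.7
```

Run:
```python
from h import *
f,w,im,m=side_cyl((.5,.15),.13)
cv2.imwrite("pics/s4.png",cv2.resize(f["image"][60:170,220:370,::-1],None,fx=4,fy=4,interpolation=cv2.INTER_CUBIC))
pv=(-.053,.0215)
rows([grip(pv,.016,-1,14,a) for a in (-68.9,-62,-55,-48,-41,-34,-27,-20)],10)
```

```text
t 11.0 tcp [0.459 0.132 0.118] F [-4.6 -1.9 -3.6] w 0.0165
[[0, 0, 1, -0.0, -0.0, 0.0, 10], [0, 13, 1, 0.0, -0.0, -0.12, 10], [3, 27, 1, 0.0, -0.0, -0.24, 10], [7, 40, 1, 0.0, -0.0, -0.36, 10], [12, 53, 1, 0.0, -0.0, -0.48, 10], [20, 64, 1, 0.0, -0.0, -0.6, 10], [28, 75, 1, 0.0, -0.0, -0.73, 10], [38, 85, 1, 0.0, -0.0, -0.85, 10]]
```

View pics/s4.png

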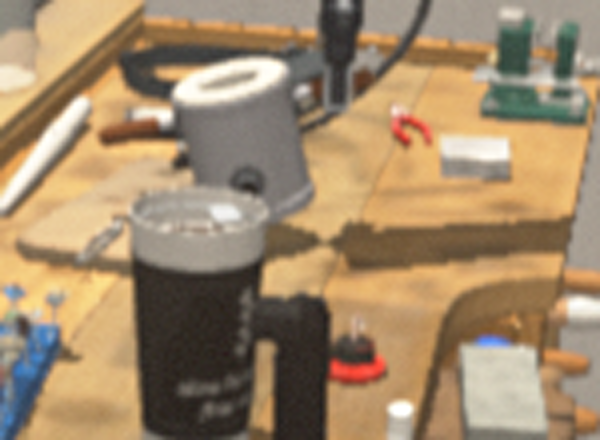

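The view shows the furnace leaning on its left rim on the board, with its right (front) side raised and tilted by about 15°. Now the swing.

>>> {"method": "step_arm", "body": {
  "moves": [
    [0,9,0,0,0,-0.08,10],
    [1,18,0,0,0,-0.16,10],
    [3,27,0,0,0,-0.24,10],
    [6,36,0,0,0,-0.32,10],
    [9,45,0,0,0,-0.4,10],
    [13,54,0,0,0,-0.49,10],
    [18,62,0,0,0,-0.57,10],
    [23,69,0,0,0,-0.65,10]
  ]
}}

```text
clock: 11.8
tcp_pos: [0.4956, 0.0698, 0.1164]
orientation: [-2.859, -1.301, -0.002]
contact_force: [-0.1, 2.2, -11.9]
grip_width: 0.0158
gripper_force: 58.8
```

Run:
```python
from h import *
pv=(-.053,.0215)
rows([grip(pv,.016,-1,14,a) for a in (-31.5,-27,-22,-17,-12,-7,-2,3,8)],10)
```

```text
t 11.8 tcp [0.496 0.07  0.116] F [ -0.1   2.2 -11.9] w 0.0158
[[0, 0, 0, -0.0, -0.0, 0.01, 10], [0, 8, 0, -0.0, -0.0, -0.07, 10], [1, 18, 0, 0.0, -0.0, -0.16, 10], [3, 28, 0, 0.0, -0.0, -0.25, 10], [6, 37, 0, 0.0, -0.0, -0.33, 10], [9, 46, 0, 0.0, -0.0, -0.42, 10], [14, 55, 0, 0.0, -0.0, -0.51, 10], [19, 63, 0, 0.0, -0.0, -0.6, 10], [25, 71, 0, 0.0, -0.0, -0.68, 10]]
```

>>> {"method": "step_arm", "body": {
  "moves": [
    [0,8,0,0,0,-0.07,10],
    [1,18,0,0,0,-0.16,10],
    [3,28,0,0,0,-0.25,10],
    [6,37,0,0,0,-0.33,10],
    [9,46,0,0,0,-0.42,10],
    [14,55,0,0,0,-0.51,10],
    [19,63,0,0,0,-0.6,10],
    [25,71,0,0,0,-0.68,10]
  ]
}}

```text
clock: 12.6
tcp_pos: [0.5649, 0.0416, 0.1159]
orientation: [-2.261, -2.18, -0.0]
contact_force: [-3.0, 1.7, -10.8]
grip_width: 0.0161
gripper_force: 58.8
```

Run:
```python
from h import *
pv=(-.053,.0215)
rows([grip(pv,.016,-1,14,a) for a in (7,12,17,22,27,31,33)],10)
```

```text
t 12.6 tcp [0.565 0.042 0.116] F [ -3.    1.7 -10.8] w 0.0161
[[0, -1, 0, -0.0, -0.0, 0.01, 10], [0, 9, 0, -0.0, -0.0, -0.07, 10], [2, 18, 0, -0.0, -0.0, -0.16, 10], [4, 28, 0, -0.0, -0.0, -0.25, 10], [6, 38, 0, -0.0, -0.0, -0.33, 10], [9, 45, 0, -0.0, -0.0, -0.4, 10], [11, 48, 0, -0.0, -0.0, -0.44, 10]]
```

>>> {"method": "step_arm", "body": {
  "moves": [
    [0,9,0,0,0,-0.07,10],
    [2,18,0,0,0,-0.16,10],
    [4,28,0,0,0,-0.25,10],
    [6,38,0,0,0,-0.33,10],
    [9,45,0,0,0,-0.4,10],
    [11,48,0,0,0,-0.44,10],
    [11,48,0,0,0,-0.44,10]
  ]
}}

```text
clock: 13.3
tcp_pos: [0.6133, 0.0503, 0.1158]
orientation: [-1.735, -2.618, -0.0]
contact_force: [-2.3, -0.3, -9.5]
grip_width: 0.0166
gripper_force: 59.0
```

Run:
```python
from h import *
pv=(-.053,.0215)
rows([grip(pv,.016,-1,a,33) for a in (14,12,9,6,4,2,0)],10)
```

```text
t 13.3 tcp [0.613 0.05  0.116] F [-2.3 -0.3 -9.5] w 0.0166
[[0, 0, 0, -0.0, -0.0, -0.0, 10], [-4, 1, 4, -0.0, -0.0, -0.0, 10], [-10, 1, 10, -0.0, -0.0, -0.0, 10], [-15, 1, 17, -0.0, -0.0, -0.0, 10], [-19, 1, 21, -0.0, -0.0, -0.0, 10], [-22, 1, 26, -0.0, -0.0, -0.0, 10], [-25, 1, 30, -0.0, -0.0, -0.0, 10]]
```

>>> {"method": "step_arm", "body": {
  "moves": [
    [-4,1,4,0,0,0,10],
    [-10,1,10,0,0,0,10],
    [-15,1,17,0,0,0,10],
    [-19,1,21,0,0,0,10],
    [-22,1,26,0,0,0,10],
    [-24,1,28,0,0,0,10],
    [-25,1,30,0,0,0,10],
    [-25,1,30,0,0,0,10]
  ]
}}

```text
clock: 14.1
tcp_pos: [0.6249, 0.0265, 0.0872]
orientation: [1.737, 2.615, 0.0]
contact_force: [2.3, -3.6, -1.0]
grip_width: 0.0161
gripper_force: 59.0
```

>>> {"method": "step_arm", "body": {
  "moves": [
    [0,0,0,0,0,0,30],
    [0,0,0,0,0,0,60],
    [0,0,0,0,0,0,85],
    [0,0,0,0,0,0,85],
    [0,0,-30,0,0,0,85],
    [0,0,-80,0,0,0,85],
    [-50,0,-110,0,0,0,85],
    [-100,0,-110,0,0,0,85]
  ]
}}

```text
clock: 14.9
tcp_pos: [0.6622, -0.0551, 0.2014]
orientation: [1.726, 2.618, 0.008]
contact_force: [0.8, 0.3, -0.5]
grip_width: 0.085
gripper_force: 0.0
```

>>> {"method": "step_arm", "body": {
  "moves": [
    [-50,0,0,0,0,0,85],
    [-100,0,0,0,0,0,85],
    [-150,0,0,0,0,0,85],
    [-150,0,0,0,0,0,85]
  ]
}}

```text
clock: 15.3
tcp_pos: [0.7185, -0.2069, 0.1945]
orientation: [1.751, 2.606, -0.007]
contact_force: [-0.7, -1.4, -0.2]
grip_width: 0.0852
gripper_force: 0.0
```

Run:
```python
from h import *
look("l2"); rows([(.6,.05,.25,0)],85)
```

```text
H [[0.5543, 0.1918, 0.1119], [0.6258, 0.0208, 0.112]] [130 127] top [0.5926 0.1052 0.1285] 1026 len 0.185
mid board [-0.0245 -0.0222] psi 32.6 tilt -0.0
t 15.35 tcp [ 0.718 -0.202  0.195] F [ 0.1  0.4 -0.1] w 0.085
[[278, -13, -37, -0.0, 0.0, 0.39, 85]]
```

View pics/l2.png

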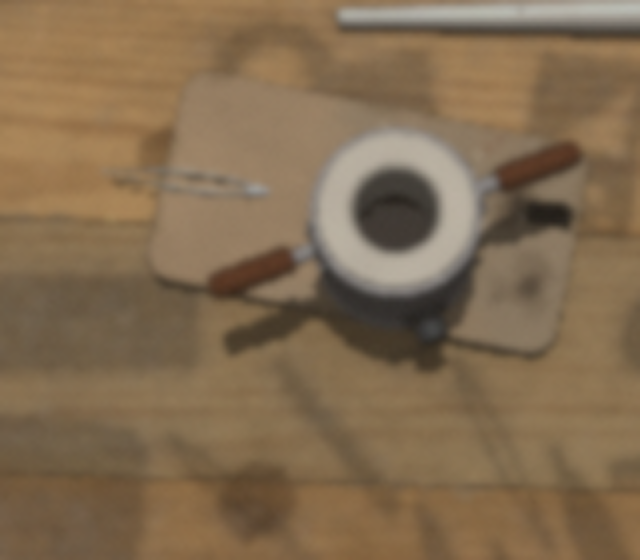

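The furnace stands flat on the board at about (-25,-22) mm, yawed 32°. One more swing by the left handle will square it.

Run:
```python
from h import *
rows([(.556,.188,.21,22.7),(.556,.188,.104,22.7)],85)
```

```text
t 15.35 tcp [ 0.718 -0.202  0.195] F [ 0.1  0.4 -0.1] w 0.085
[[422, -1, 3, -0.0, 0.0, -0.0, 85], [422, -1, 109, -0.0, 0.0, -0.0, 85]]
```

>>> {"method": "step_arm", "body": {
  "moves": [
    [422,-1,0,0,0,0,85],
    [422,-1,0,0,0,0,85],
    [422,-1,0,0,0,0,85],
    [422,-1,0,0,0,0,85],
    [422,-1,0,0,0,0,85],
    [422,-1,0,0,0,0,85],
    [422,-1,0,0,0,0,85],
    [422,-1,0,0,0,0,85]
  ]
}}

```text
clock: 16.15
tcp_pos: [0.5594, 0.175, 0.1962]
orientation: [-1.734, -2.619, 0.0]
contact_force: [1.4, 1.1, 1.2]
grip_width: 0.0853
gripper_force: 0.0
```

>>> {"method": "step_arm", "body": {
  "moves": [
    [50,0,0,0,0,0,85],
    [50,0,0,0,0,0,85],
    [50,0,0,0,0,0,85]
  ]
}}

```text
clock: 16.45
tcp_pos: [0.5403, 0.2207, 0.1963]
orientation: [-1.729, -2.622, 0.0]
contact_force: [0.9, -0.6, -0.7]
grip_width: 0.085
gripper_force: 0.0
```

Run:
```python
from h import *
rows([(.556,.188,.21,22.7),(.556,.188,.104,22.7)],85)
```

```text
t 16.45 tcp [0.54  0.221 0.196] F [ 0.9 -0.6 -0.7] w 0.085
[[-36, 2, 5, -0.0, -0.0, 0.01, 85], [-36, 2, 111, -0.0, -0.0, 0.01, 85]]
```

>>> {"method": "step_arm", "body": {
  "moves": [
    [-36,2,5,0,0,0.01,85],
    [-36,2,15,0,0,0.01,85],
    [-36,2,55,0,0,0.01,85],
    [-36,2,95,0,0,0.01,85],
    [-36,2,111,0,0,0.01,85],
    [-36,2,111,0,0,0.01,85],
    [-36,2,111,0,0,0.01,40],
    [-36,2,111,0,0,0.01,10]
  ]
}}

```text
clock: 17.25
tcp_pos: [0.5594, 0.1862, 0.0869]
orientation: [1.75, 2.607, 0.004]
contact_force: [-0.8, -0.1, 0.6]
grip_width: 0.0584
gripper_force: 0.0
```

>>> {"method": "step_arm", "body": {
  "moves": [
    [0,0,0,0,0,0,10],
    [0,0,0,0,0,0,10],
    [0,0,0,0,0,0,10],
    [0,0,0,0,0,0,10]
  ]
}}

```text
clock: 17.65
tcp_pos: [0.5584, 0.1857, 0.0859]
orientation: [1.75, 2.608, 0.0]
contact_force: [-2.6, -0.4, 5.2]
grip_width: 0.0161
gripper_force: 58.3
```

Run:
```python
from h import *
pv=(.0025,-.064)
rows([grip(pv,.016,1,a,32.6) for a in (0,2,4,6,8,10,12,14)],10)
```

```text
t 17.65 tcp [0.558 0.186 0.086] F [-2.6 -0.4  5.2] w 0.0161
[[3, -1, 1, 0.0, 0.0, -0.01, 10], [0, -1, -4, 0.0, 0.0, -0.01, 10], [-4, -1, -9, 0.0, 0.0, -0.01, 10], [-7, -1, -13, 0.0, 0.0, -0.01, 10], [-11, -1, -18, 0.0, 0.0, -0.01, 10], [-14, -1, -22, 0.0, 0.0, -0.01, 10], [-18, -1, -26, 0.0, 0.0, -0.01, 10], [-23, -1, -30, 0.0, 0.0, -0.01, 10]]
```

>>> {"method": "step_arm", "body": {
  "moves": [
    [-3,0,-5,0,0,0,10],
    [-6,0,-10,0,0,0,10],
    [-10,0,-14,0,0,0,10],
    [-13,0,-19,0,0,0,10],
    [-17,0,-23,0,0,0,10],
    [-20,0,-27,0,0,0,10],
    [-24,0,-31,0,0,0,10],
    [-24,0,-31,0,0,0,10]
  ]
}}

```text
clock: 18.45
tcp_pos: [0.5675, 0.1615, 0.1159]
orientation: [1.753, 2.607, -0.003]
contact_force: [0.6, -2.9, -14.1]
grip_width: 0.0164
gripper_force: 58.7
```

Run:
```python
from h import *
pv=(.0025,-.064)
rows([grip(pv,.016,1,14,a) for a in (33,28,24,19,14,9,5,1)],10)
```

```text
t 18.45 tcp [0.567 0.162 0.116] F [  0.6  -2.9 -14.1] w 0.0164
[[3, -1, 0, -0.0, 0.0, -0.02, 10], [3, 9, 0, -0.0, 0.0, 0.07, 10], [2, 17, 0, -0.0, 0.0, 0.14, 10], [0, 26, 0, -0.0, 0.0, 0.23, 10], [-2, 36, 0, -0.0, 0.0, 0.32, 10], [-6, 45, 0, -0.0, 0.0, 0.4, 10], [-9, 52, 0, -0.0, 0.0, 0.47, 10], [-13, 59, 0, -0.0, 0.0, 0.54, 10]]
```

>>> {"method": "step_arm", "body": {
  "moves": [
    [0,9,0,0,0,0.07,10],
    [-1,17,0,0,0,0.14,10],
    [-3,26,0,0,0,0.23,10],
    [-5,35,0,0,0,0.32,10],
    [-9,44,0,0,0,0.4,10],
    [-12,51,0,0,0,0.47,10],
    [-15,57,0,0,0,0.54,10],
    [-15,57,0,0,0,0.54,10]
  ]
}}

```text
clock: 19.25
tcp_pos: [0.6255, 0.1706, 0.1152]
orientation: [-2.384, -2.046, 0.003]
contact_force: [-1.2, -1.6, -12.4]
grip_width: 0.0159
gripper_force: 58.9
```

Run:
```python
from h import *
pv=(.0025,-.064)
rows([grip(pv,.016,1,a,1) for a in (14,12,10,8,6,4,2,0)],10)
```

```text
t 19.25 tcp [0.625 0.171 0.115] F [ -1.2  -1.6 -12.4] w 0.0159
[[1, 1, -1, -0.0, 0.0, 0.0, 10], [6, 1, 3, -0.0, 0.0, 0.0, 10], [9, 1, 7, -0.0, 0.0, 0.0, 10], [13, 1, 12, -0.0, 0.0, 0.0, 10], [17, 1, 16, -0.0, 0.0, 0.0, 10], [20, 1, 20, -0.0, 0.0, 0.0, 10], [24, 1, 25, -0.0, 0.0, 0.0, 10], [27, 1, 30, -0.0, 0.0, 0.0, 10]]
```

>>> {"method": "step_arm", "body": {
  "moves": [
    [4,0,4,0,0,0,10],
    [7,0,8,0,0,0,10],
    [11,0,12,0,0,0,10],
    [15,0,16,0,0,0,10],
    [18,0,20,0,0,0,10],
    [22,0,25,0,0,0,10],
    [25,0,29,0,0,0,10],
    [25,0,29,0,0,0,10]
  ]
}}

```text
clock: 20.05
tcp_pos: [0.63, 0.1965, 0.088]
orientation: [2.382, 2.047, 0.001]
contact_force: [-2.1, -4.7, -1.5]
grip_width: 0.0163
gripper_force: 59.2
```

>>> {"method": "step_arm", "body": {
  "moves": [
    [0,0,0,0,0,0,30],
    [0,0,0,0,0,0,60],
    [0,0,0,0,0,0,85],
    [0,0,0,0,0,0,85],
    [0,0,-30,0,0,0,85],
    [0,0,-80,0,0,0,85],
    [50,0,-110,0,0,0,85],
    [100,0,-110,0,0,0,85]
  ]
}}

```text
clock: 20.85
tcp_pos: [0.6469, 0.2869, 0.2018]
orientation: [2.386, 2.039, 0.011]
contact_force: [1.1, 0.9, 0.1]
grip_width: 0.0851
gripper_force: 0.0
```

>>> {"method": "step_arm", "body": {
  "moves": [
    [50,-50,0,0,0,0,85],
    [100,-100,0,0,0,0,85],
    [150,-100,0,0,0,0,85],
    [150,-100,0,0,0,0,85],
    [150,-100,0,0,0,0,85]
  ]
}}

```text
clock: 21.35
tcp_pos: [0.5623, 0.4584, 0.1968]
orientation: [-2.369, -2.055, -0.002]
contact_force: [-1.3, -0.1, 0.7]
grip_width: 0.0848
gripper_force: 0.0
```

Run:
```python
from h import *
look("l3"); o=r.get_obs(); print(o["tcp_pos"],o["contact_force"])
```

```text
H [[0.6294, 0.2003, 0.1123], [0.6028, 0.0182, 0.1116]] [131 120] top [0.6183 0.109  0.1284] 1035 len 0.184
mid board [ 0.0007 -0.0148] psi 1.6 tilt 0.2
[0.56447121 0.45475365 0.19641023] [0.54593303 0.174948   0.03457623]
```

View pics/l3.png

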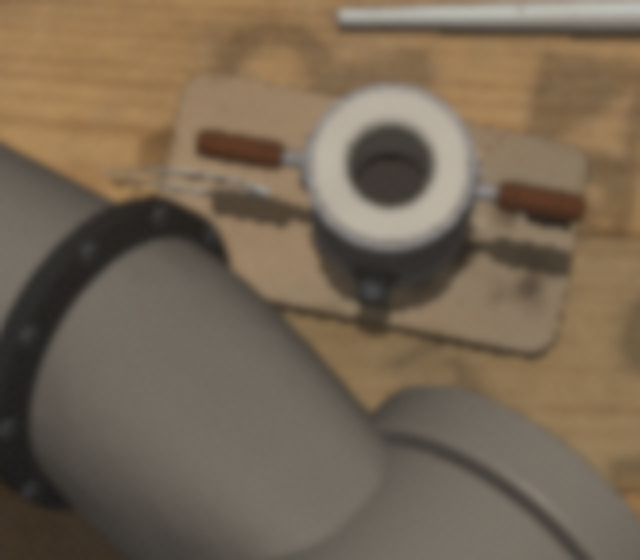

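The furnace stands flat and centred on the board at (1, -15) mm, 1.6° off square, with the port facing front. The bystanders are undisturbed in this view and the arm is clear.

```bash
python3 -c "
from bench import r
print(r.hand_in())"
```

```text
the job is handed in; nothing more can be done
None
```

The furnace was walked onto the soldering board in three swings and now stands flat, 1 mm from the board's middle front to back and 15 mm to the right of it, with the port facing front 1.6° off square; the job is handed in (no verdict came back) after about 21 s of the 64 s allowed.

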